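# Load the rocking table and lock its rung

## Task

Load the rocking table: lay both culture flasks flat on the mat in the wide bay, side by side and lengthwise between the rungs, and stand the petri dish from the bench in the narrow bay with the other dish. Then pull up the lock knob, slide the moving rung one hole towards the flasks so that it closes them in, and let the pin drop fully home in that next hole. Finish still gripping the knob with the pin held home (a colleague will then tighten the far clamp screw); leave everything else where it is.

Things in the scene. Friction and masses are not known exactly. Their poses are not given: they have to be found in the camera images.
- rocker: white laboratory rocking table, at rest and fixed; on it a ladder-like carrier 292 x 300 mm: two rails joined by steel cross tubes (rungs). Origin on the bench under its middle; x points away from its control panel (which faces the robot), y to the left seen from the panel, z up. Level grey mat at z = 88 mm, clear between the rails for x from -114 to +114 mm
- rail_hole (a point): mouth of the next hole, on top of the front rail (rocker x = -125, y = +19, z = 114 mm). The rails run along y at x = -125 and +125 mm, 20 mm wide, 26 mm above the mat; the front one has 9 mm holes at y = -21 (pin is here at the start), +19, +59 and +99 mm
- flask_bay (a point): on the mat, middle of the wide bay as it will be with the rung moved up (rocker x = 0, y = 80.5 mm). The bay lies between the moving rung and the fixed tube at y = +141 mm (12 mm thick, centre 18 mm above the mat); clear length in y 149 mm at the start, 109 mm afterwards. Flasks fit with their length along y, side by side at x = -45 and +45 mm, cap to either side
- dish_bay (a point): on the mat, middle of the narrow bay (rocker x = 0, y = -97.5 mm), which lies between fixed tubes (12 mm thick, centres 18 mm above the mat) at y = -54 and y = -141 mm, 75 mm clear; one dish already stands at its far end, another fits at x = -45 mm
- rung (a joint): slide of the moving rung along the rocker's y, m: 0 in its start hole, +0.040 in the next hole towards the flasks; range -0.004 to 0.085. Friction about 3 N with the pin out; the pin has 1 mm play in a hole. The rung pushes loose flasks ahead of it
- rung_mid (a point): centre of the moving rung, a steel tube 14 mm thick along the rocker's x, 18 mm above the mat, at rocker y = -21 mm at the start. A thin steel lip 28 mm above the mat reaches 12 mm beyond the tube on the y+ side, to close over the flasks' ends
- plunger (a joint): lift of the spring-loaded lock plunger, m: 0 = pin fully home in a hole, 0.008 = pin just clear of the rail, 0.014 = upper stop. The spring pushes it down with 6 N when home and about 10 N at the top; it drops by itself where there is a hole beneath
- lock_knob: black round ribbed knob of the lock plunger, on the front saddle of the moving rung: 25 mm across, 22 mm high, origin at the centre of its underside, 48 mm above the mat with the pin home; axes as the rocker's. Below it a hexagonal steel body 18 mm across, standing on the saddle (34 mm in x by 44 mm in y), whose top is 34 mm above the mat
- knob_grip (a point): centre of the lock knob, half-way up (11 mm above its underside), 147 mm above the bench with the pin home
- flask_a_mid (a point): flat culture flask with screw cap, lying on its broad side: 101 mm long, 48 mm wide, 25 mm high, 55 g. Point: middle of length and width, half-way up. Its y runs along its length: the flat-sided body (48 mm across; grasp it there, 10 to 20 mm to the body side of the point) ends at y = +50 mm, the shoulders begin at y = -15 mm, the cap (24 mm across) ends at y = -50 mm
- flask_b_mid (a point): the second flask, like the first: 101 mm long, 48 mm wide, 25 mm high, 55 g. Point: middle of length and width, half-way up. Its y runs along its length: the flat-sided body (48 mm across; grasp it there, 10 to 20 mm to the body side of the point) ends at y = +50 mm, the shoulders begin at y = -15 mm, the cap (24 mm across) ends at y = -50 mm
- flask_a: the first flask; origin at the centre of its underside
- flask_b: the second flask; origin at the centre of its underside
- dish_a_mid (a point): round petri dish with lid to be loaded, on the bench: lid 62 mm across (58 mm at the pads), 14 mm high, 20 g; this point is its centre, half-way up
- dish_a: the same dish; origin at the centre of its underside
- dish_b_mid (a point): centre, half-way up, of a like dish that already stands in the narrow bay of the rocker
- plate: six-well plate with lid, 86 x 128 x 21 mm; not part of the job; origin at the centre of its underside
- tape: roll of label tape lying flat, 78 x 90 x 19 mm; not part of the job; origin at the centre of its underside
- marker: marker pen, 12 x 139 x 14 mm; not part of the job; origin at the centre of its underside
- clock: bench timer, 74 x 62 x 19 mm; not part of the job; origin at the centre of its underside
- notes: pad of sticky notes, 76 x 76 x 12 mm; not part of the job; origin at the centre of its underside
- jar: glass beaker, 68 mm across, 90 mm high; not part of the job; origin at the centre of its underside
Things that resemble listed ones, but are neither listed nor needed, are in the scene too. What is shaped like the flask_a but orange is not meant.

How it is judged (in metres and radians):
On the way, in this order (a step that is already met when the one before it is completed fails the run):
1. both flasks lie flat in the wide bay and both dishes stand in the narrow bay, let go, with the rung still in its first hole (y of flask_a_mid in the frame of rocker between 0.03 and 0.105 m and z of flask_a_mid in the frame of rocker between 0.096 and 0.105 m and x of flask_a_mid in the frame of rocker between -0.095 and 0.095 m and angle between each of flask_a_mid, flask_b_mid, dish_a_mid, dish_b_mid's own z axis and vertical below 0.1 rad and y of flask_b_mid in the frame of rocker between 0.03 and 0.105 m and z of flask_b_mid in the frame of rocker between 0.096 and 0.105 m and x of flask_b_mid in the frame of rocker between -0.095 and 0.095 m and y of dish_a_mid in the frame of rocker between -0.112 and -0.083 m and z of dish_a_mid in the frame of rocker between 0.091 and 0.099 m and x of dish_a_mid in the frame of rocker between -0.088 and 0.088 m and y of dish_b_mid in the frame of rocker between -0.112 and -0.083 m and z of dish_b_mid in the frame of rocker between 0.091 and 0.099 m and x of dish_b_mid in the frame of rocker between -0.088 and 0.088 m and not (contact force between the fingers and flask_a above 0.2 N) and not (contact force between the fingers and flask_b above 0.2 N) and not (contact force between the fingers and dish_a above 0.2 N) and value of joint rung below 0.004 m), for 0.2 s.
2. the lock plunger is pulled up and its pin is clear of the rail (value of joint plunger above 0.0075 m), for 0.1 s.
3. the rung is in the next hole with the pin fully home (value of joint rung between 0.038 and 0.042 m and value of joint plunger below 0.002 m), for 0.2 s.
At the end, for the whole second after the job is handed in: Rung in the next hole (40 mm on, within 2 mm), pin raised less than 2 mm, fingers gripping the lock knob with over 3 N; both flasks flat, lengthwise (within 14 degrees) and let go on the mat between moving rung and end rung; both dishes flat on the mat in the narrow bay (all of step 3 and y of flask_a_mid in the frame of rocker between 0.065 and 0.1 m and z of flask_a_mid in the frame of rocker between 0.096 and 0.105 m and x of flask_a_mid in the frame of rocker between -0.095 and 0.095 m and angle between each of flask_a_mid, flask_b_mid, dish_a_mid, dish_b_mid's own z axis and vertical below 0.1 rad and y of flask_b_mid in the frame of rocker between 0.065 and 0.1 m and z of flask_b_mid in the frame of rocker between 0.096 and 0.105 m and x of flask_b_mid in the frame of rocker between -0.095 and 0.095 m and y of dish_a_mid in the frame of rocker between -0.112 and -0.083 m and z of dish_a_mid in the frame of rocker between 0.091 and 0.099 m and x of dish_a_mid in the frame of rocker between -0.088 and 0.088 m and y of dish_b_mid in the frame of rocker between -0.112 and -0.083 m and z of dish_b_mid in the frame of rocker between 0.091 and 0.099 m and x of dish_b_mid in the frame of rocker between -0.088 and 0.088 m and angle between the y axis of each of flask_a_mid, flask_b_mid and the y axis of rocker, either way round below 0.25 rad and not (contact force between the fingers and flask_a above 0.2 N) and not (contact force between the fingers and flask_b above 0.2 N) and not (contact force between the fingers and dish_a above 0.2 N) and contact force between the fingers and lock_knob above 3 N and velocity of joint rung below 0.01 m/s); the arm keeps its last pose, push and grip.
It fails at once if another thing on the bench is moved by more than 3 cm (distance of any of plate, tape, marker, clock, notes, jar from where it was at the start of the episode above 0.03 m).
It also fails if it takes over 72 s, if anything falls off the work surface, if the arm or the gripper's body presses on something with over 40 N, if the wrist force passes 120 N, or if a joint passes its speed limit or range.

## Robot

A 6-joint arm with a two-finger parallel gripper is mounted at the origin on a cart in front of the work surface, level with it; the furniture and walls round the work are solid. World frame = base frame: x ahead of the robot, y to its left, z up, the work surface at z = 0. Lengths are in mm, angles in rad, forces in N, time in s.
With the tool pointing down it reaches from about 425 to 1125 mm from the base axis. Payload 14.9 kg.
Tool frame: the origin (TCP) lies on the centre line of the jaws, within the pads' length; the fingertips stand 22 mm ahead of it and the grasp point (between the pads) lies 3 mm ahead of it; z points along the fingers, y is the line along which they close (so a half turn about z gives the same grasp; the last joint's range is limited). The gripper opens to 91 mm and grips with 3 to 60 N. Pads are 32 mm wide; open, the fingers measure 118 mm over their backs; the gripper's body (76 mm by 178 mm) begins 60 mm behind the grasp point.
Start: joints at [1.203, 0.379, 1.734, -0, 1.028, -0.033], TCP at [230.014, 661.144, 235.932] pointing down, gripper open.
Joint ranges: [-2.77, 2.77], [-0.74, 2.19], [0, 2.66], [-1.06, 4.2], [0.31, 2.87], [-3.08, 3.08]. Speed limits (rad/s): [1.89, 1.89, 2.39, 3.14, 3.14, 3.14].

## Interface

Orientations are given as a 3x3 rotation matrix whose columns are the frame's x, y, z axes.
In Python, from station import r, eyes gives the robot as it stands.
- The arm moves only by the shell command python3 -m handwheel 'ROWS'. ROWS is JSON, one flat list of numbers, 7 for each row, row after row: the shift along the tool's x, y, z normalised to -1 to 1, where 1 is 0.15 m, then the turn, a rotation vector about the tool's x, y, z normalised to -1 to 1, where 1 is 90 degrees, then the gripper's target within -1 to 1 (fully open at 1, half-way at 0, shut at -1). A call has 1 to 8 rows; each row is the pose to reach, as a shift and turn from the pose commanded when the call began, along the tool's axes at that moment; what a row does not reach only later rows make up. A row lasts 1/10 s, in which the tool goes at most 50 mm and 8.59 degrees, less where a joint would pass 70% of its speed; a pose out of reach is approached as far as the arm can. A call with a number of a shift or a turn outside -1 to 1 is refused whole. A call with a gripper value outside its range is refused whole. The fingers move at their own pace and stop on an object; the grip force is fixed at half the most. Time passes only in rows, so rows that repeat a pose let the fingers close. It gives the time, the measured TCP pose, the force, the opening and the grip force at its end, in the units of the state.
- r.state(): the state, without advancing time (a new reading comes with each control period).
- eyes.snapshot(name): name is "side" or "top"; returns the picture (420x560x3 uint8, red, green, blue); there is no depth.
- eyes.camera_info(name): a dict with "fx", "fy", "cx", "cy" (pixels), "pose" (4x4, takes a point from camera to world coordinates). Camera axes: x right, y up, looking along -z (the intrinsics and any distortion apply to the point x, -y, -z); pixel columns grow to the right and rows downward; lengths in mm; the calibration is good to about 2 mm. A picture is of the moment at which its call begins. camera_info takes no time and is no camera call.
- r.job_done(): hands the job in; it is judged then, once.
The state is a dict: "clock": time; "joint_pos": joint angles; "dq": joint speeds; "tau": joint torques, N m; "tcp_pos": TCP position; "ee_rot": TCP orientation; "ft_force": force on the tool from outside, world axes, zero at the start; "wrist_torque": the same for the moment, N m; "grip_width": finger opening in mm; "finger_force": force on a finger pad.
Only numpy, scipy, OpenCV 4.12 (cv2) and the standard library are available. Lean on these libraries where they do the work, as an engineer would, in place of code of your own. Each camera call takes 0.05 s, during which the arm holds its last target. There are 200 camera calls.

## Working session

There is one attempt and no reset: what is moved stays moved. The work goes in short steps, Python scripts to look and compute and a shell command to move; the robot and the scene stay as the last step left them, time stands still between calls to the robot, and variables do not carry over. Pictures are saved under pics/ and viewed, at most 10 in all, crops included, and the job is handed in when it is done.

```bash
ls; mkdir -p pics
python3 - <<'E'
from station import r,eyes
import cv2,numpy as np
for n in("top","side"):
    im=eyes.snapshot(n); cv2.imwrite(f"pics/{n}0.png",im[:,:,::-1])
    c=eyes.camera_info(n); print(n,{k:(np.round(v,3).tolist() if k=="pose" else v) for k,v in c.items()})
s=r.state();print(s)
E
```

```text
pics
top {'fx': 441.1758621769957, 'fy': 441.1758621769957, 'cx': 282.41884452046105, 'cy': 212.11361859273697, 'pose': [[0.018, 0.989, -0.145, 364.076], [-1.0, 0.017, -0.01, -53.258], [-0.007, 0.145, 0.989, 1413.994], [0.0, 0.0, 0.0, 1.0]]}
side {'fx': 472.0298844340907, 'fy': 472.0298844340907, 'cx': 282.22364132216603, 'cy': 208.99272310776217, 'pose': [[0.843, 0.184, -0.506, -322.699], [-0.538, 0.317, -0.781, -1426.498], [0.016, 0.93, 0.366, 744.594], [0.0, 0.0, 0.0, 1.0]]}
{'clock': 0.1, 'joint_pos': array([ 1.20272343e+00,  3.79320449e-01,  1.73468415e+00, -1.40299504e-05,
        1.02852117e+00, -3.33005409e-02]), 'dq': array([-0.00082183, -0.00361971,  0.00074406, -0.00070141,  0.00072705,
       -0.00088427]), 'tau': array([ 2.76659039e-04, -7.65037537e+01, -4.35295022e+01,  6.52330834e-02,
        3.98916530e-02, -1.75928665e-05]), 'tcp_pos': array([229.88323174, 660.84301656, 235.39772406]), 'ee_rot': array([[-9.44487505e-01,  3.28547176e-01, -3.24540019e-04],
       [ 3.28547335e-01,  9.44487100e-01, -8.74943004e-04],
       [ 1.90638089e-05, -9.32999494e-04, -9.99999565e-01]]), 'ft_force': array([0.55840372, 1.24434628, 0.45766764]), 'wrist_torque': array([-0.00802818,  0.04087008,  0.04429511]), 'finger_force': 0.0, 'grip_width': 91.25344461667598}
```

View pics/top0.png

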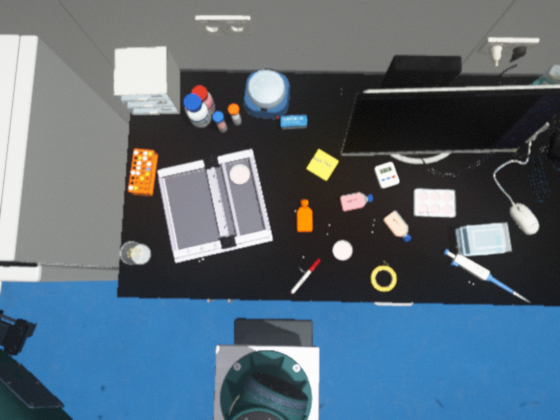

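View pics/side0.png

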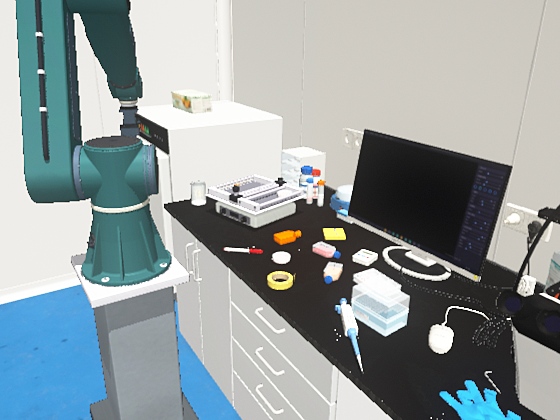

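The top view shows the two pink flasks at about (355,201) and (397,225), the bench dish at (342,250), the rocker at (215,205), its dish at (239,174) and the knob at (228,241). In the side view the flasks are at about (325,250) and (333,271), the dish at (281,257). I'll enlarge both to get exact points.

Run:
```python
import cv2,numpy as np
t=cv2.imread("pics/top0.png");s=cv2.imread("pics/side0.png")
def crop(im,x,y,w,h,k):
    c=cv2.resize(im[y:y+h,x:x+w],None,fx=k,fy=k,interpolation=cv2.INTER_CUBIC)
    for i in range(0,w,10): cv2.putText(c,str(x+i) if i%20==0 else "|",(i*k,8),0,.3,(0,255,0),1)
    for j in range(0,h,10): cv2.putText(c,str(y+j) if j%20==0 else "-",(0,j*k+4),0,.3,(0,255,0),1)
    return c
o=np.zeros((600,800,3),np.uint8)
def put(c,x,y):
    c=c[:600-y,:800-x];o[y:y+c.shape[0],x:x+c.shape[1]]=c
put(crop(t,153,145,125,120,3),0,0); put(crop(t,320,180,100,85,4),385,0)
put(crop(s,205,170,95,58,4),0,365); put(crop(s,265,230,85,58,4),385,365)
cv2.imwrite("pics/c1.png",o)
```

```text
(no output)
```

View pics/c1.png

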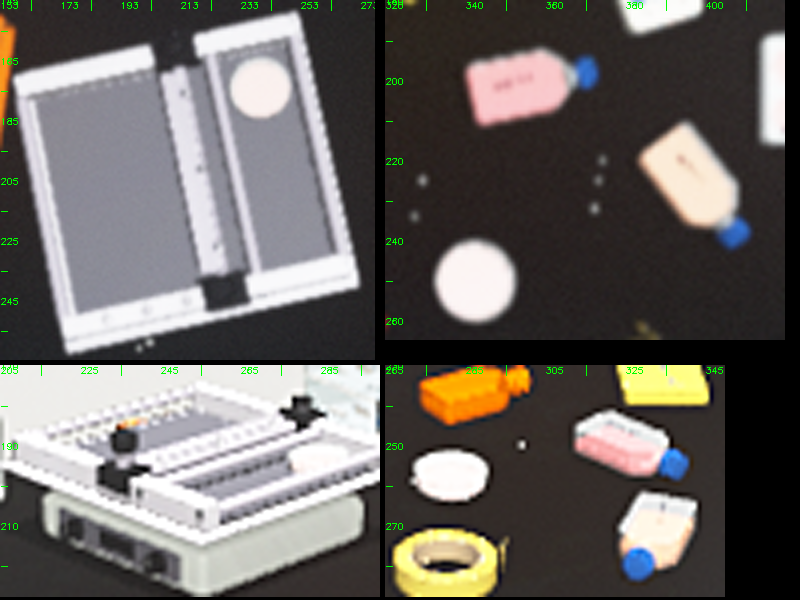

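The crops show dish (342.5,250) top / (281,257) side, caps at (370,198)/(337,254.5) and (407,238)/(328,279.5), carrier corners (157.7,171), (252.3,149.3), (272.3,240.7), (175.3,262.3), the knob (229,240.7)/(236,189), and the rung dish at (240,174)/(285.5,194).

```bash
cat > h.py <<'E'
import numpy as np,cv2
from station import r,eyes
C={n:eyes.camera_info(n) for n in("top","side")}
def ray(n,p):
    c=C[n];P=np.array(c["pose"]);d=P[:3,:3]@np.array([(p[0]-c["cx"])/c["fx"],-(p[1]-c["cy"])/c["fy"],-1]);return P[:3,3],d/np.linalg.norm(d)
def atz(p,z,n="top"):
    o,d=ray(n,p);return o+d*(z-o[2])/d[2]
def tri(pt,ps):
    A=np.zeros((3,3));b=np.zeros(3)
    for n,p in(("top",pt),("side",ps)):
        o,d=ray(n,p);M=np.eye(3)-np.outer(d,d);A+=M;b+=M@o
    return np.linalg.solve(A,b)
def proj(n,X):
    c=C[n];P=np.array(c["pose"]);q=P[:3,:3].T@(np.array(X)-P[:3,3]);return np.array([c["cx"]+c["fx"]*q[0]/-q[2],c["cy"]+c["fy"]*q[1]/q[2]])
def togo(target,yaw=None,R=None):
    """rows units for going to TCP target (mm) with tool y at world yaw (rad), tool down"""
    s=r.state();R0=s["ee_rot"];d=R0.T@(np.array(target)-s["tcp_pos"]);rv=np.zeros(3)
    if yaw is not None:
        y=np.array([np.cos(yaw),np.sin(yaw),0]);
        if y@R0[:,1]<0:y=-y
        z=np.array([0,0,-1.]);Rt=np.column_stack([np.cross(y,z),y,z]);rv=cv2.Rodrigues(R0.T@Rt)[0].ravel()
    return np.round(d/150,3),np.round(rv/(np.pi/2),3)
E
python3 - <<'E'
from h import *
np.set_printoptions(precision=1,suppress=True)
for k,a,b in(("capA",(370.2,198),(337,254.5)),("capB",(407.2,238.2),(328.2,279.5)),("dishA",(342.5,250),(281.2,257.2)),("dishB",(240,174),(285.5,193.8)),("knob",(229,240.7),(236,188.7))):print(k,tri(a,b))
t=cv2.imread("pics/top0.png")
hsv=cv2.cvtColor(t,cv2.COLOR_BGR2HSV)
def seg(x0,y0,x1,y1):
    m=np.zeros(t.shape[:2],np.uint8);m[y0:y1,x0:x1]=(hsv[y0:y1,x0:x1,2]>110)*255
    c=max(cv2.findContours(m,0,1)[0],key=cv2.contourArea);return c
for k,b,cap in(("A",(335,188,381,214),(370.2,198)),("B",(380,208,415,244),(407.2,238.2))):
    c=seg(*b);q=np.array([atz(p,15) for p in c[:,0]])[:,:2].astype(np.float32)
    rect=cv2.minAreaRect(q);bx=cv2.boxPoints(rect);print(k,"rect",rect,"cap",atz(cap,12)[:2])
    ax=np.array(atz(cap,12)[:2])-rect[0];print("  dir to cap yaw deg",np.degrees(np.arctan2(*ax[::-1])))
for k,b,z in(("dA",(325,235,360,266),12),("dB",(228,162,252,186),100)):
    c=seg(*b);(p,rad)=cv2.minEnclosingCircle(c);M=cv2.moments(c);p=(M["m10"]/M["m00"],M["m01"]/M["m00"]);print(k,p,rad,atz(p,z))
K=np.array([atz(p,114)[:2] for p in((157.7,171),(252.3,149.3),(272.3,240.7),(175.3,262.3))])
print(K,K.mean(0),[np.linalg.norm(K[i]-K[i-1]) for i in range(4)])
x=K[0]+K[1]-K[2]-K[3];y=K[0]+K[3]-K[1]-K[2]
print("yaw x,y",np.degrees(np.arctan2(x[1],x[0])),np.degrees(np.arctan2(-y[0],y[1])))
E
```

```text
capA [ 619.1 -320.8   14.6]
capB [ 491.7 -437.    12.8]
dishA [ 450.7 -232.1    9.4]
dishB [673.3  91.1  96.5]
knob [462.  111.9 148.7]
A rect ((610.916748046875, -276.7228698730469), (52.79539108276367, 104.33927917480469), 12.422682762145996) cap [ 620.  -321.5]
  dir to cap yaw deg -78.53474094732245
B rect ((527.074462890625, -409.807373046875), (104.1747055053711, 53.57706069946289), 37.16485595703125) cap [ 492.2 -437.5]
  dir to cap yaw deg -141.49549840993754
dA (342.1294498381877, 249.89482200647248) 10.34616470336914 [ 451.5 -230.9   12. ]
dB (239.478851010101, 173.50094696969697) 16.2635555267334 [673.2  92.8 100. ]
[[673.5 339.1]
 [745.9  54.6]
 [468.5 -12.2]
 [400.1 271.1]] [572.  163.1] [np.float64(281.766521036685), np.float64(293.4956684597447), np.float64(285.2773568161249), np.float64(291.4376448169838)]
yaw x,y 13.755473071587268 13.926332275188116
```

```bash
cat >> h.py <<'E'
O=np.array([570.,163.5]);YAW=np.radians(13.85)
def rk(x,y,z=0):
    c,s=np.cos(YAW),np.sin(YAW);return np.array([O[0]+c*x-s*y,O[1]+s*x+c*y,z])
E
python3 - <<'E'
from h import *
K=4
out=np.zeros((600,800,3),np.uint8)
def draw(n,f,x,y,w,h,ox,oy,K):
    im=cv2.resize(cv2.imread(f)[y:y+h,x:x+w],None,fx=K,fy=K,interpolation=cv2.INTER_CUBIC)
    P=lambda X:tuple(np.round((proj(n,X)-[x,y]+.5)*K-.5).astype(int))
    for a in(-114,114):cv2.line(im,P(rk(a,-135,88)),P(rk(a,135,88)),(0,255,0),1)
    for a in(-115,-135,115,135):cv2.line(im,P(rk(a,-150,114)),P(rk(a,150,114)),(255,255,0),1)
    for b in(-147,-135,-60,-48,-28,-14,135,147):cv2.line(im,P(rk(-115,b,106)),P(rk(115,b,106)),(0,0,255),1)
    for b in(19,59,99):cv2.circle(im,P(rk(-125,b,114)),3,(255,0,255),1)
    for z,rr in((136,12.5),(158,12.5)):
        cv2.polylines(im,[np.array([P(rk(-125+rr*np.cos(t),-21+rr*np.sin(t),z)) for t in np.linspace(0,6.28,30)])],True,(0,255,255),1)
    for q,mx,my in((102,610.9,-276.7),(37.7,527.1,-409.8)):
        u=np.array([np.cos(np.radians(q)),np.sin(np.radians(q))]);v=np.array([-u[1],u[0]])
        for z in(0,25):cv2.polylines(im,[np.array([P([*(np.array([mx,my])+a*u+b*v),z]) for a,b in((50,24),(50,-24),(-15,-24),(-32,-12),(-50,-12),(-50,12),(-32,12),(-15,24))])],True,(0,160,0),1)
    for z in(0,14):cv2.polylines(im,[np.array([P([451+31*np.cos(t),-231.5+31*np.sin(t),z]) for t in np.linspace(0,6.28,30)])],True,(0,160,0),1)
    im=im[:600-oy,:800-ox];out[oy:oy+im.shape[0],ox:ox+im.shape[1]]=im
draw("top","pics/top0.png",153,145,125,120,0,0,3);draw("top","pics/top0.png",325,183,95,85,380,0,4)
draw("side","pics/side0.png",205,170,95,58,0,365,4);draw("side","pics/side0.png",265,230,85,58,385,365,4)
cv2.imwrite("pics/ov1.png",out)
E
```

```text
(no output)
```

View pics/ov1.png

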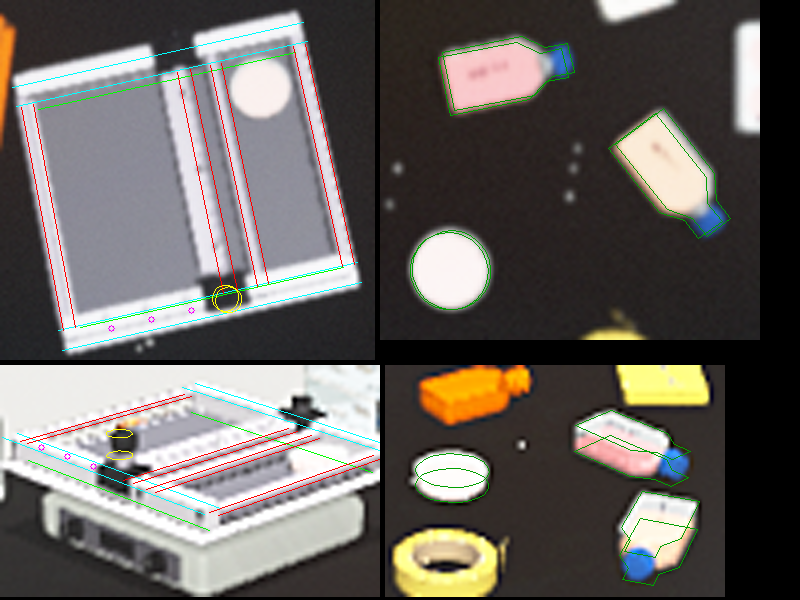

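The overlay shows the flasks and dish fit well (A and B within about 2 mm), while the rocker model sits about 6 mm too near the robot. I'll pin it down with intensity profiles.

Run:
```python
from h import *
t=cv2.cvtColor(cv2.imread("pics/top0.png"),cv2.COLOR_BGR2GRAY).astype(np.float32)
def val(X):
    p=proj("top",X).astype(np.float32);return cv2.remap(t,p[:1].reshape(1,1),p[1:].reshape(1,1),cv2.INTER_LINEAR)[0,0]
def edges(v,g):
    d=np.diff(v);return [(round(float(g[i]+.5),1),int(d[i-3:i+4].sum())) for i in range(4,len(d)-4) if abs(d[i])==abs(d[i-4:i+5]).max() and abs(d[i-3:i+4].sum())>15]
g=np.arange(-175,176,1.)
for x in(-80,-40,0,30):
    v=np.mean([[val(rk(x+e,y,106)) for y in g] for e in range(-8,9,4)],0);print("x",x,edges(v,g))
for y in(-120,-80,40,75,120):
    v=np.mean([[val(rk(x,y+e,114)) for x in g] for e in range(-8,9,4)],0);print("y",y,edges(v,g))
v=np.mean([[val(rk(x,y,114)) for y in g] for x in(-122,-119,-116)],0);print("rail",[int(a) for a in v[150:290:3]])
```

```text
x -80 [(-147.5, 154), (-132.5, -98), (-55.5, 67), (-45.5, -90), (-23.5, 68), (2.5, -95), (131.5, 83), (150.5, -148)]
x -40 [(-147.5, 155), (-133.5, -96), (-55.5, 66), (-45.5, -91), (-23.5, 61), (3.5, -103), (132.5, 77), (149.5, -140)]
x 0 [(-147.5, 156), (-132.5, -99), (-55.5, 67), (-45.5, -88), (-22.5, 63), (2.5, -104), (131.5, 79), (150.5, -146)]
x 30 [(-148.5, 155), (-132.5, -96), (-55.5, 68), (-45.5, -89), (-23.5, 64), (2.5, -100), (132.5, 83), (150.5, -145)]
y -120 [(-138.5, 170), (-102.5, -91), (58.5, 32), (99.5, -25), (124.5, 89), (148.5, -157)]
y -80 [(-139.5, 178), (-128.5, -15), (-103.5, -87), (51.5, 63), (108.5, -47), (124.5, 80), (148.5, -159)]
y 40 [(-139.5, 175), (-123.5, 17), (-103.5, -88), (124.5, 90), (148.5, -159)]
y 75 [(-152.5, 42), (-139.5, 155), (-129.5, -16), (-123.5, 17), (-103.5, -89), (124.5, 86), (148.5, -155)]
y 120 [(-139.5, 172), (-123.5, 16), (-104.5, -86), (123.5, 88), (148.5, -158)]
rail [48, 48, 47, 48, 50, 49, 48, 47, 50, 80, 166, 233, 244, 244, 238, 232, 229, 235, 242, 245, 245, 245, 245, 245, 246, 246, 245, 242, 236, 231, 232, 240, 246, 247, 247, 246, 246, 247, 247, 246, 244, 243, 239, 236, 240, 246, 247]
```

Run:
```python
from h import *
t=cv2.cvtColor(cv2.imread("pics/top0.png"),cv2.COLOR_BGR2GRAY).astype(np.float32)
xs=np.arange(-132,-104,1.);
for y0 in(22,62,102):
    ys=np.arange(y0-13,y0+14,1.)
    P=np.array([[proj("top",rk(x,y,114)) for y in ys] for x in xs]).astype(np.float32)
    v=cv2.remap(t,P[...,0],P[...,1],cv2.INTER_CUBIC)
    bg=np.minimum(v[:,:4].mean(1),v[:,-4:].mean(1))[:,None];w=np.clip(bg-v-4,0,None);w[v<150]=0;w[18:]*=0 if False else 1
    print(y0,np.round((w.sum(1)),0).astype(int).tolist());print("  c",(w*xs[:,None]).sum()/w.sum(),(w*ys).sum()/w.sum())
# side view: dish B and knob dark blob predictions with candidate shifts
for dx,dy in((0,0),(9,3)):
    print(dx,dy,proj("side",rk(-125+dx,-21+dy,147)),"seen (236,188.7)",proj("top",rk(-125+dx,-21+dy,158)))
# knob blob in side: dark pixels
s=cv2.cvtColor(cv2.imread("pics/side0.png"),cv2.COLOR_BGR2GRAY);m=(s[184:194,226:248]<75);ys,x=np.nonzero(m);print(x.mean()+226,ys.mean()+184,len(x),[(184+i,226+np.nonzero(q)[0].min(),226+np.nonzero(q)[0].max()) for i,q in enumerate(m) if q.any()])
```

```text
22 [0, 0, 2, 7, 15, 17, 17, 10, 2, 2, 10, 35, 69, 97, 130, 156, 170, 173, 168, 150, 118, 93, 61, 34, 19, 12, 7, 8]
  c -115.42192961676345 22.355082884374696
62 [0, 0, 0, 0, 0, 0, 2, 2, 0, 0, 8, 29, 69, 107, 141, 174, 190, 192, 183, 155, 115, 76, 51, 26, 9, 8, 2, 0]
  c -115.20590410931659 62.60010233653195
102 [0, 0, 0, 0, 0, 0, 0, 0, 1, 3, 10, 19, 28, 39, 53, 73, 87, 101, 113, 116, 104, 81, 53, 27, 14, 7, 0, 0]
  c -114.30451493196388 103.3889218175314
0 0 [234.40165407 189.37048092] seen (236,188.7) [227.74003985 243.89710353]
9 3 [235.65682914 188.65753884] seen (236,188.7) [226.06756693 241.05506147]
235.40625 188.46875 32 [(185, np.int64(234), np.int64(234)), (186, np.int64(234), np.int64(236)), (187, np.int64(233), np.int64(238)), (188, np.int64(233), np.int64(238)), (189, np.int64(233), np.int64(238)), (190, np.int64(233), np.int64(238)), (191, np.int64(234), np.int64(237))]
```

Run:
```python
from h import *
print(r.state()["joint_pos"],r.state()["clock"]); print(togo([450,-230,200],YAW))
```

```text
[ 1.20272343e+00  3.79320449e-01  1.73468415e+00 -1.40299504e-05
  1.02852117e+00 -3.33005409e-02] 0.1
(array([-3.337, -5.127,  0.241]), array([-0.001,  0.   ,  0.633]))
```

```bash
sed -i 's/^O=.*/O=np.array([578.4,169.]);YAW=np.radians(13.85)/' h.py; python3 -m handwheel '[-1,-1,0,0,0,0.633,1, -1,-1,0,0,0,0.633,1, -1,-1,0,0,0,0.633,1, -1,-1,0,0,0,0.633,1, -1,-1,0,0,0,0.633,1, -1,-1,0,0,0,0.633,1, -1,-1,0,0,0,0.633,1, -1,-1,0,0,0,0.633,1]'
python3 - <<'E'
from h import *
print(r.state()["joint_pos"],r.state()["clock"]); print(togo([451,-231.5,120],YAW))
E
```

```text
clock: 0.9
tcp_pos: [322.4, 469.9, 235.8]
ee_rot: [[-0.238, 0.971, -0.0], [0.971, 0.238, -0.0], [-0.0, -0.0, -1.0]]
ft_force: [0.8, 0.7, 1.2]
grip_width: 90.9
finger_force: 0.0
[9.28507730e-01 1.76271632e-01 2.00015611e+00 1.82517980e-05
 9.65509514e-01 6.88579535e-01] 0.9
(array([-4.746, -0.278,  0.773]), array([-0.   ,  0.   , -0.001]))
```

```bash
python3 -m handwheel '[-1,0.5,0,0,0,0,1, -1,0.5,0,0,0,0,1, -1,0.5,0,0,0,0,1, -1,0.5,0,0,0,0,1]' >/dev/null; python3 -m handwheel '[-1,0,0,0,0,0,1, -1,0,0,0,0,0,1, -1,0,0,0,0,0,1]' >/dev/null;  python3 -m handwheel '[-1,0,0,0,0,0,1, -1,0,0,0,0,0,1, -1,0,0,0,0,0,1]' >/dev/null; python3 -m handwheel '[-1,-0.4,0,0,0,0,1, -1,-0.4,0,0,0,0,1, -1,-0.4,0,0,0,0,1, -1,-0.4,0,0,0,0,1]' > /dev/null; python3 -m handwheel '[-0.746,-0.38,0.77,0,0,0,1, -0.746,-0.38,0.77,0,0,0,1, -0.746,-0.38,0.77,0,0,0,1, -0.746,-0.38,0.77,0,0,0,1, -0.746,-0.38,0.77,0,0,0,1]'
python3 - <<'E'
from h import *
print(r.state()["joint_pos"],r.state()["clock"]); print(togo([451,-231.5,24.5],YAW))
E
```

```text
clock: 2.8
tcp_pos: [450.7, -231.5, 118.4]
ee_rot: [[-0.24, 0.971, -0.003], [0.971, 0.24, 0.002], [0.003, -0.003, -1.0]]
ft_force: [-0.1, 0.0, 0.6]
grip_width: 91.6
finger_force: 0.0
[-5.20444803e-01  2.65020753e-01  2.16539657e+00 -5.40826467e-05
  7.14865042e-01 -7.62655569e-01] 2.8
(array([-0.002,  0.003,  0.626]), array([-0.002, -0.002,  0.   ]))
```

```bash
python3 -m handwheel '[0,0,0.4,0,0,0,1, 0,0,0.625,0,0,0,1, 0,0,0.625,0,0,0,1, 0,0,0.625,0,0,0,-1, 0,0,0.625,0,0,0,-1, 0,0,0.625,0,0,0,-1,0,0,0.625,0,0,0,-1,0,0,0.625,0,0,0,-1]'
```

```text
clock: 3.6
tcp_pos: [452.2, -231.0, 27.2]
ee_rot: [[-0.24, 0.971, 0.001], [0.971, 0.24, -0.0], [-0.0, 0.001, -1.0]]
ft_force: [-0.2, 2.6, 6.2]
grip_width: 56.5
finger_force: 30.0
```

```bash
python3 -m handwheel '[0,0,-0.5,0,0,0,-1, 0.5,0,-1,0,0,0,-1, 0.8,0,-1,0,0,0,-1, 1,0,-1,0,0,0,-1, 1,0,-1,0,0,0,-1]'
python3 - <<'E'
from h import *
print(rk(-45,-97.5),togo(rk(-45,-97.5,150),YAW),togo(rk(-45,-97.5,115.5),YAW))
E
```

```text
clock: 4.1
tcp_pos: [415.3, -83.7, 178.1]
ee_rot: [[-0.239, 0.971, 0.001], [0.971, 0.239, -0.0], [-0.001, 0.001, -1.0]]
ft_force: [1.0, -0.3, 0.1]
grip_width: 56.3
finger_force: 30.0
[558.04797324  63.56260148   0.        ] (array([0.726, 1.159, 0.188]), array([ 0.001,  0.   , -0.   ])) (array([0.726, 1.158, 0.418]), array([ 0.001,  0.   , -0.   ]))
```

```bash
python3 -m handwheel '[0.3,0.4,0,0,0,0,-1, 0.5,0.7,0,0,0,0,-1, 0.6,1,0,0,0,0,-1,0.726,1,0,0,0,0,-1,0.726,1,0,0,0,0,-1]'; python3 -m handwheel '[0,0.158,0.1,0,0,0,-1, 0,0.158,0.19,0,0,0,-1,0,0.158,0.19,0,0,0,-1,0,0.158,0.19,0,0,0,-1]'
python3 - <<'E'
from h import *
print(togo(rk(-45,-97.5,115.5),YAW))
for n in("top","side"):cv2.imwrite(f"pics/{n}1.png",eyes.snapshot(n)[:,:,::-1])
t=cv2.imread("pics/top1.png")[145:270,150:290];s=cv2.imread("pics/side1.png")[160:235,195:305]
o=np.zeros((375,790,3),np.uint8);o[:375,:350]=cv2.resize(t,(350,312),interpolation=2).copy() if 0 else cv2.resize(t,(350,375),interpolation=2);o[:300,350:790]=cv2.resize(s,(440,300),interpolation=2);cv2.imwrite("pics/c2.png",o)
E
```

```text
clock: 4.6
tcp_pos: [537.5, 59.2, 176.9]
ee_rot: [[-0.242, 0.97, 0.001], [0.97, 0.242, 0.0], [0.0, 0.001, -1.0]]
ft_force: [-0.5, -0.7, -0.3]
grip_width: 56.2
finger_force: 30.0
clock: 5.0
tcp_pos: [557.6, 61.3, 147.9]
ee_rot: [[-0.239, 0.971, -0.001], [0.971, 0.239, -0.0], [0.0, -0.001, -1.0]]
ft_force: [0.9, 0.5, 1.2]
grip_width: 56.6
finger_force: 30.0
(array([0.014, 0.007, 0.216]), array([-0.001, -0.   , -0.   ]))
```

View pics/c2.png

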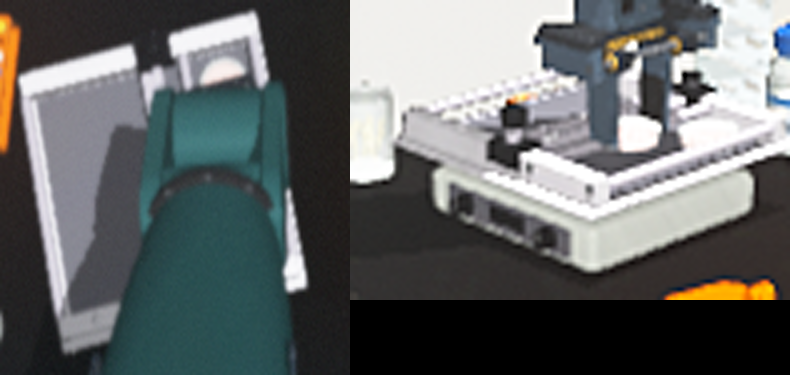

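The side crop shows the held dish over the narrow bay, in line with the other dish (held at about (640,130), the other at (705,135) in the crop). I'll lower it.

```bash
python3 -m handwheel '[0.013,0.006,0.1,0,0,0,-1, 0.013,0.006,0.15,0,0,0,-1, 0.013,0.006,0.18,0,0,0,-1,0.013,0.006,0.205,0,0,0,-1,0.013,0.006,0.205,0,0,0,-1]'
```

```text
clock: 5.6
tcp_pos: [558.8, 64.0, 116.9]
ee_rot: [[-0.239, 0.971, -0.001], [0.971, 0.239, -0.0], [0.0, -0.001, -1.0]]
ft_force: [-0.2, -0.6, 0.1]
grip_width: 56.3
finger_force: 30.0
```

```bash
python3 -m handwheel '[0,0,0.012,0,0,0,-1, 0,0,0.02,0,0,0,-1,0,0,0.02,0,0,0,-1]'; python3 -m handwheel '[0,0,0,0,0,0,0.55, 0,0,0,0,0,0,0.55,0,0,0,0,0,0,0.55,0,0,0,0,0,0,0.55]'; python3 -m handwheel '[0,0,-0.3,0,0,0,0.55, 0,0,-0.6,0,0,0,0.55, -0.3,0,-0.9,0,0,0,1,-0.7,0,-0.9,0,0,0,1, -1,0,-0.9,0,0,0,1, -1,0,-0.9,0,0,0,1]';  python3 - <<'E'
from h import *
a=np.radians(12);g=[610.9+15*np.cos(np.radians(102)),-276.7+15*np.sin(np.radians(102)),130]
print(g,togo(g,a),r.state()["clock"])
E
```

```text
clock: 5.9
tcp_pos: [559.4, 64.0, 115.2]
ee_rot: [[-0.239, 0.971, 0.0], [0.971, 0.239, -0.0], [-0.0, 0.0, -1.0]]
ft_force: [-4.0, -0.7, 10.4]
grip_width: 56.0
finger_force: 30.0
clock: 6.3
tcp_pos: [559.1, 64.0, 114.4]
ee_rot: [[-0.239, 0.971, 0.0], [0.971, 0.239, -0.0], [-0.0, 0.0, -1.0]]
ft_force: [0.7, 0.2, 0.1]
grip_width: 70.7
finger_force: 0.0
clock: 6.9
tcp_pos: [595.9, -85.2, 250.3]
ee_rot: [[-0.237, 0.971, 0.002], [0.971, 0.237, -0.001], [-0.001, 0.001, -1.0]]
ft_force: [-0.3, 0.6, -0.6]
grip_width: 91.1
finger_force: 0.0
[np.float64(607.7813246377336), np.float64(-262.0277859889929), 130] (array([-1.163, -0.204,  0.803]), array([0.001, 0.001, 0.019])) 6.9
```

```bash
python3 -m handwheel '[-0.4,-0.1,0,0,0,0.019,1, -0.8,-0.2,0.2,0,0,0.019,1, -1,-0.2,0.5,0,0,0.019,1, -1,-0.2,0.7,0,0,0.019,1]' >/dev/null;  python3 - <<'E'
from h import *
print(togo([607.8,-262,26],np.radians(12)),r.state()["clock"])
cv2.imwrite("pics/top2.png",eyes.snapshot("top")[:,:,::-1])
t=cv2.imread("pics/top2.png")
hsv=cv2.cvtColor(t,cv2.COLOR_BGR2HSV)
m=np.zeros(t.shape[:2],np.uint8);m[162:186,228:252]=(hsv[162:186,228:252,2]>200)
for b in((205,140,275,240),):
    x0,y0,x1,y1=b;q=((hsv[y0:y1,x0:x1,2]>200)&(t[y0:y1,x0:x1,2].astype(int)>t[y0:y1,x0:x1,0].astype(int)+5)).astype(np.uint8)
    n,l,st,c=cv2.connectedComponentsWithStats(q)
    Rm=np.array([[np.cos(YAW),np.sin(YAW)],[-np.sin(YAW),np.cos(YAW)]])
    for i in range(1,n):
        if st[i,4]>60:p=c[i]+[x0,y0];print(p,st[i],Rm@(atz(p,100)[:2]-O))
E
```

```text
(array([-0.18 , -0.006,  0.826]), array([0.002, 0.001, 0.001])) 7.3
[239.60150376 174.65037594] [ 26  26  19  18 266] [ 70.16987184 -96.30542558]
[247.90714286 210.88571429] [ 34  62  19  19 280] [-44.73222626 -97.47333543]
```

```bash
python3 -m handwheel '[-0.18,-0.006,0.2,0,0,0,1, -0.18,-0.006,0.4,0,0,0,1, -0.18,-0.006,0.65,0,0,0,1,-0.18,-0.006,0.81,0,0,0,1,-0.18,-0.006,0.81,0,0,0,1]'; python3 -m handwheel '[0,0,0,0,0,0,-1, 0,0,0,0,0,0,-1,0,0,0,0,0,0,-1,0,0,0,0,0,0,-1,0,0,0,0,0,0,-1]'
```

```text
clock: 7.85
tcp_pos: [604.6, -257.6, 25.0]
ee_rot: [[-0.21, 0.978, -0.005], [0.978, 0.21, 0.002], [0.003, -0.004, -1.0]]
ft_force: [-0.6, 0.5, 0.5]
grip_width: 91.3
finger_force: 0.0
clock: 8.35
tcp_pos: [606.6, -259.1, 28.5]
ee_rot: [[-0.21, 0.978, 0.001], [0.978, 0.21, -0.0], [-0.001, 0.001, -1.0]]
ft_force: [-0.2, 0.0, 0.1]
grip_width: 54.1
finger_force: 0.0
```

```bash
python3 -m handwheel '[0,0,0,0,0,0,-1, 0,0,0,0,0,0,-1]'; python3 -m handwheel '[0,0,-0.4,0,0,0,-1, 0,0,-0.8,0,0,0,-1,0.4,0,-1,0,0,0,-1,0.7,0,-1,0,0,0,-1,1,0,-1,0,0,0,-1,1,0,-1,0,0,0,-1]';  python3 - <<'E'
from h import *
t=rk(-45,79+18,178);print(t,togo(t,YAW),r.state()["clock"])
E
```

```text
clock: 8.55
tcp_pos: [606.4, -259.1, 28.2]
ee_rot: [[-0.21, 0.978, 0.0], [0.978, 0.21, -0.0], [-0.0, 0.0, -1.0]]
ft_force: [-1.4, 0.9, 6.1]
grip_width: 47.7
finger_force: 30.0
clock: 9.15
tcp_pos: [573.6, -109.1, 178.4]
ee_rot: [[-0.212, 0.977, -0.0], [0.977, 0.212, 0.0], [0.0, 0.0, -1.0]]
ft_force: [-0.3, -0.7, -0.2]
grip_width: 47.7
finger_force: 30.0
[511.48839964 252.40765994 178.        ] (array([2.443, 0.107, 0.004]), array([ 0.   , -0.   , -0.018])) 9.15
```

```bash
python3 -m handwheel '[0.4,0.05,-0.05,0,0,-0.018,-1, 0.7,0.1,-0.05,0,0,-0.018,-1, 1,0.107,-0.05,0,0,-0.018,-1]' >/dev/null; python3 -m handwheel '[0.33,0,0,0,0,0,-1, 0.66,0,0,0,0,0,-1,1,0,0,0,0,0,-1]'>/dev/null;  python3 -m handwheel '[0.25,0,0,0,0,0,-1, 0.443,0,0,0,0,0,-1,0.443,0,0,0,0,0,-1,0.443,0,0,0,0,0,-1]';  python3 - <<'E'
from h import *
t=rk(-45,79+18,117);print(t,togo(t,YAW),r.state()["clock"])
for n in("top","side"):cv2.imwrite(f"pics/{n}3.png",eyes.snapshot(n)[:,:,::-1])
t=cv2.imread("pics/top3.png")[145:270,150:290];s=cv2.imread("pics/side3.png")[160:235,195:305]
o=np.zeros((375,790,3),np.uint8);o[:375,:350]=cv2.resize(t,(350,375),interpolation=2);o[:300,350:790]=cv2.resize(s,(440,300),interpolation=2);cv2.imwrite("pics/c3.png",o)
E
```

```text
clock: 10.15
tcp_pos: [507.9, 245.5, 185.1]
ee_rot: [[-0.239, 0.971, -0.0], [0.971, 0.239, -0.0], [-0.0, -0.0, -1.0]]
ft_force: [0.4, 0.0, -0.5]
grip_width: 47.2
finger_force: 30.0
[511.48839964 252.40765994 117.        ] (array([0.039, 0.034, 0.454]), array([-0.,  0., -0.])) 10.15
```

View pics/c3.png

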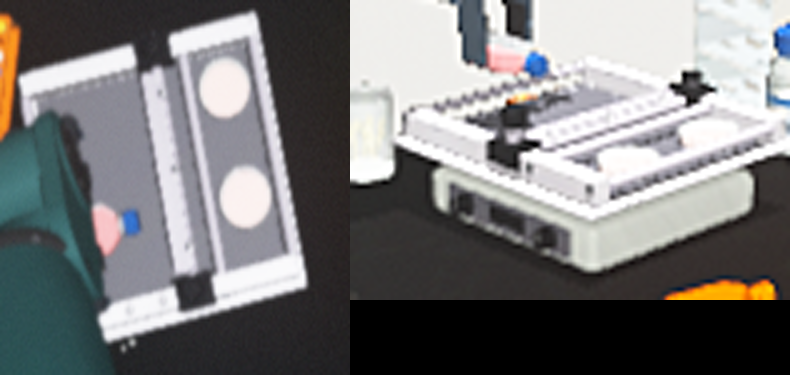

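The picture shows both dishes standing in the narrow bay, and flask A held level above the wide bay with its cap at crop (133,222), i.e. pixel (203,219).

```bash
python3 - <<'E'
from h import *
Rm=np.array([[np.cos(YAW),np.sin(YAW)],[-np.sin(YAW),np.cos(YAW)]])
t=cv2.imread("pics/top3.png");h=cv2.cvtColor(t,cv2.COLOR_BGR2HSV)[205:232,190:215];m=(abs(h[...,0].astype(int)-110)<15)&(h[...,1]>140)
y,x=np.nonzero(m);p=(x.mean()+190,y.mean()+205);print(p,len(x),Rm@(atz(p,172-0)[:2]-O),Rm@(np.array([507.9,245.5])-O))
E
python3 -m handwheel '[0.039,0.034,0.2,0,0,0,-1, 0.039,0.034,0.3,0,0,0,-1,0.039,0.034,0.3,0,0,0,-1]'
```

```text
(np.float64(202.1764705882353), np.float64(218.7058823529412)) 34 [-49.59418854  30.40138789] [-50.13763106  91.15216921]
clock: 10.55
tcp_pos: [510.4, 251.0, 138.2]
ee_rot: [[-0.237, 0.972, -0.004], [0.972, 0.237, -0.002], [-0.001, -0.004, -1.0]]
ft_force: [-0.7, -0.1, -0.2]
grip_width: 47.6
finger_force: 30.0
```

```bash
python3 -m handwheel '[0,0,0.1,0,0,0,-1, 0,0,0.14,0,0,0,-1,0,0,0.14,0,0,0,-1,0,0,0.14,0,0,0,-1]';python3 - <<'E'
from h import *
print(togo(rk(-45,97,116),YAW))
E
```

```text
clock: 10.95
tcp_pos: [511.6, 252.4, 119.6]
ee_rot: [[-0.238, 0.971, 0.0], [0.971, 0.238, 0.0], [-0.0, 0.0, -1.0]]
ft_force: [-0.7, 0.8, -0.7]
grip_width: 47.4
finger_force: 30.0
(array([ 0.   , -0.001,  0.024]), array([ 0.   ,  0.   , -0.001]))
```

```bash
python3 -m handwheel '[0,0,0.015,0,0,0,-1, 0,0,0.026,0,0,0,-1,0,0,0.026,0,0,0,-1]'; python3 -m handwheel '[0,0,0,0,0,0,0.4, 0,0,0,0,0,0,0.4,0,0,0,0,0,0,0.4,0,0,0,0,0,0,0.4]'; python3 -m handwheel '[0,0,-0.3,0,0,0,0.4, 0,0,-0.6,0,0,0,0.4, -0.3,0,-0.8,0,0,0,1,-0.7,0,-0.8,0,0,0,1, -1,0,-0.8,0,0,0,1, -1,0,-0.8,0,0,0,1]'; python3 -m handwheel '[-0.3,0,0,0,0,0,1, -0.7,0,0,0,0,0,1, -1,0,0,0,0,0,1, -1,0,0,0,0,0,1]' >/dev/null
python3 - <<'E'
from h import *
Rm=np.array([[np.cos(YAW),np.sin(YAW)],[-np.sin(YAW),np.cos(YAW)]])
t=eyes.snapshot("top")[:,:,::-1];cv2.imwrite("pics/top4.png",t)
h=cv2.cvtColor(np.ascontiguousarray(t),cv2.COLOR_BGR2HSV).astype(int);h=h[140:270,150:280]
for k,m,z in(("cap",(abs(h[...,0]-110)<15)&(h[...,1]>140),102),("body",((h[...,0]<8)|(h[...,0]>165))&(h[...,1]>40)&(h[...,2]>150),113)):
    n,l,st,c=cv2.connectedComponentsWithStats(m.astype(np.uint8))
    i=1+st[1:,4].argmax();p=c[i]+[150,140];q=np.argwhere(l==i)[:,::-1]+[150,140]
    w=np.array([Rm@(atz(a,z)[:2]-O) for a in q]);print(k,p,st[i,4],w.mean(0),w.min(0),w.max(0))
g=[527.1+15*np.cos(np.radians(37.7)),-409.8+15*np.sin(np.radians(37.7)),130];print(g,togo(g,np.radians(37.7-90)),r.state()["clock"])
E
```

```text
clock: 11.25
tcp_pos: [511.8, 252.6, 116.2]
ee_rot: [[-0.238, 0.971, 0.0], [0.971, 0.238, 0.0], [0.0, 0.0, -1.0]]
ft_force: [-2.7, -1.0, 9.5]
grip_width: 47.7
finger_force: 30.0
clock: 11.65
tcp_pos: [511.5, 252.4, 115.4]
ee_rot: [[-0.238, 0.971, 0.0], [0.971, 0.238, 0.0], [0.0, 0.0, -1.0]]
ft_force: [1.0, 0.0, -0.3]
grip_width: 64.0
finger_force: 0.0
clock: 12.25
tcp_pos: [547.9, 103.1, 235.9]
ee_rot: [[-0.235, 0.972, 0.001], [0.972, 0.235, -0.0], [-0.001, 0.001, -1.0]]
ft_force: [-0.8, 0.1, 0.2]
grip_width: 90.6
finger_force: 0.0
cap [204.2 220.4] 35 [-44.04202047  36.46167462] [-55.24919792  28.61775193] [-33.14336655  43.26341261]
body [186.98033708 225.10674157] 356 [-48.27072484  87.50448825] [-71.04790714  49.67091923] [-25.01238437 122.79042926]
[np.float64(538.9683529945124), np.float64(-400.62709439721255), 130] (array([-2.258, -0.85 ,  0.702]), array([0.   , 0.   , 0.732])) 12.7
```

```bash
python3 -m handwheel '[-0.3,-0.1,0,0,0,0.732,0.6, -0.6,-0.2,0,0,0,0.732,0.6, -0.9,-0.3,0,0,0,0.732,0.6, -1,-0.4,0,0,0,0.732,0.6,-1,-0.4,0,0,0,0.732,0.6,-1,-0.4,0,0,0,0.732,0.6,-1,-0.4,0,0,0,0.732,0.6,-1,-0.4,0,0,0,0.732,0.6]'
python3 - <<'E'
from h import *
print(togo([539,-400.6,130],np.radians(37.7-90)),r.state()["clock"])
E
```

```text
clock: 13.5
tcp_pos: [560.3, -197.5, 235.2]
ee_rot: [[0.792, 0.61, -0.0], [0.61, -0.792, 0.0], [-0.0, -0.001, -1.0]]
ft_force: [1.3, 0.3, 0.1]
grip_width: 72.8
finger_force: 0.0
(array([-0.938,  0.987,  0.701]), array([-0.   ,  0.   , -0.001])) 13.5
```

```bash
python3 -m handwheel '[-0.2,0.21,0,0,0,0,0.6, -0.4,0.42,0.1,0,0,0,0.6, -0.6,0.63,0.3,0,0,0,0.6, -0.8,0.84,0.5,0,0,0,0.6, -0.938,0.987,0.6,0,0,0,0.6, -0.938,0.987,0.7,0,0,0,0.6,-0.938,0.987,0.7,0,0,0,0.6]'
python3 - <<'E'
from h import *
print(togo([539,-400.6,26],np.radians(37.7-90)),r.state()["clock"])
E
```

```text
clock: 14.2
tcp_pos: [539.4, -400.6, 128.0]
ee_rot: [[0.789, 0.614, -0.003], [0.614, -0.789, 0.003], [-0.001, -0.004, -1.0]]
ft_force: [-0.4, 0.8, -0.7]
grip_width: 73.3
finger_force: 0.0
(array([-0.001,  0.001,  0.68 ]), array([-0.002,  0.   ,  0.002])) 14.2
```

```bash
python3 -m handwheel '[0,0,0.33,0,0,0,0.6, 0,0,0.6,0,0,0,0.6,0,0,0.68,0,0,0,0.6,0,0,0.68,0,0,0,-1,0,0,0.68,0,0,0,-1,0,0,0.68,0,0,0,-1,0,0,0.68,0,0,0,-1,0,0,0.68,0,0,0,-1]'; python3 -m handwheel '[0,0,0,0,0,0,-1,0,0,0,0,0,0,-1]'
python3 - <<'E'
from h import *
for n in("top","side"):cv2.imwrite(f"pics/{n}5.png",eyes.snapshot(n)[:,:,::-1])
print(togo(rk(45,79+15,178),YAW))
t=cv2.imread("pics/top5.png")[180:260,370:460];s=cv2.imread("pics/side5.png")[225:300,290:380]
o=np.zeros((300,720,3),np.uint8);o[:300,:360]=cv2.resize(t,(360,300),interpolation=2);o[:300,360:]=cv2.resize(s,(360,300),interpolation=2);cv2.imwrite("pics/c5.png",o)
E
```

```text
clock: 15.0
tcp_pos: [541.1, -402.8, 30.6]
ee_rot: [[0.789, 0.614, 0.002], [0.614, -0.789, -0.001], [0.001, 0.002, -1.0]]
ft_force: [-0.4, 3.3, 9.8]
grip_width: 47.9
finger_force: 30.0
clock: 15.2
tcp_pos: [541.2, -402.8, 30.6]
ee_rot: [[0.789, 0.614, 0.002], [0.614, -0.789, -0.001], [0.001, 0.002, -1.0]]
ft_force: [-0.1, 3.8, 9.8]
grip_width: 47.7
finger_force: 30.0
(array([ 3.066, -3.304, -0.988]), array([ 0.002,  0.   , -0.733]))
```

View pics/c5.png

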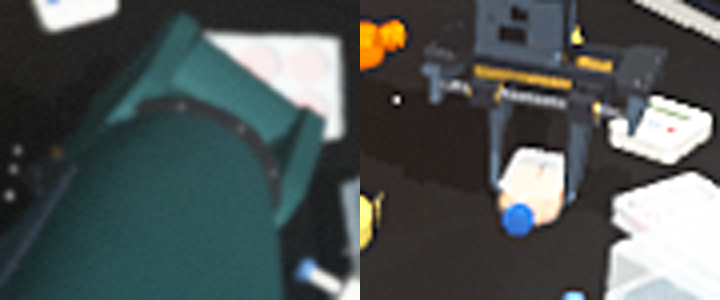

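The side crop shows flask B between the fingers, flat, with its cap at (518,218) in the crop; nothing else is touched. I'll lift and carry it.

```bash
python3 -m handwheel '[0,0,-0.33,0,0,0,-1, 0,0,-0.66,0,0,0,-1, 0.2,-0.2,-1,0,0,0,-1, 0.4,-0.4,-1,0,0,-0.1,-1, 0.6,-0.6,-1,0,0,-0.2,-1, 0.8,-0.8,-1,0,0,-0.3,-1, 1,-1,-1,0,0,-0.4,-1, 1,-1,-1,0,0,-0.5,-1]'
python3 - <<'E'
from h import *
print(togo(rk(45,79+15,188),YAW),r.state()["clock"])
E
```

```text
clock: 16.1
tcp_pos: [566.7, -187.9, 179.7]
ee_rot: [[0.15, 0.989, 0.001], [0.989, -0.15, 0.0], [0.0, 0.001, -1.0]]
ft_force: [-0.2, -0.1, -0.4]
grip_width: 47.3
finger_force: 30.0
(array([ 3.058, -0.242, -0.055]), array([ 0.001, -0.   , -0.25 ])) 16.1
```

```bash
python3 -m handwheel '[0.33,0,-0.06,0,0,-0.08,-1, 0.66,0,-0.06,0,0,-0.16,-1, 1,0,-0.06,0,0,-0.233,-1, 1,0,-0.06,0,0,-0.233,-1]'
python3 - <<'E'
from h import *
print(togo(rk(45,79+15,188),YAW),r.state()["clock"])
E
```

```text
clock: 16.5
tcp_pos: [591.0, -39.3, 188.7]
ee_rot: [[-0.212, 0.977, 0.002], [0.977, 0.212, 0.0], [-0.0, 0.002, -1.0]]
ft_force: [-0.3, -0.6, -0.9]
grip_width: 47.4
finger_force: 30.0
(array([2.01 , 0.495, 0.006]), array([ 0.001,  0.   , -0.018])) 16.5
```

```bash
python3 -m handwheel '[0.33,0.15,0,0,0,-0.01,-1, 0.66,0.3,0,0,0,-0.01,-1, 1,0.45,0,0,0,-0.01,-1, 1,0.49,0,0,0,-0.01,-1]' >/dev/null; python3 -m handwheel '[0.33,0,0,0,0,0,-1, 0.66,0,0,0,0,0,-1, 1,0,0,0,0,0,-1, 1,0,0,0,0,0,-1, 1,0,0,0,0,0,-1]'
python3 - <<'E'
from h import *
print(togo(rk(45,79+15,122),YAW),r.state()["clock"])
Rm=np.array([[np.cos(YAW),np.sin(YAW)],[-np.sin(YAW),np.cos(YAW)]])
t=cv2.cvtColor(eyes.snapshot("top"),cv2.COLOR_RGB2BGR);cv2.imwrite("pics/top6.png",t);h=cv2.cvtColor(t,cv2.COLOR_BGR2HSV)[165:260,170:235].astype(int)
n,l,st,c=cv2.connectedComponentsWithStats(((abs(h[...,0]-110)<15)&(h[...,1]>140)).astype(np.uint8))
for i in range(1,n):
    if st[i,4]>8:print(c[i]+[170,165],st[i,4],[Rm@(atz(c[i]+[170,165],z)[:2]-O) for z in(102,170)])
print(Rm@(r.state()["tcp_pos"][:2]-O))
E
```

```text
clock: 17.4
tcp_pos: [598.4, 265.0, 188.1]
ee_rot: [[-0.221, 0.975, 0.001], [0.975, 0.221, 0.0], [-0.0, 0.001, -1.0]]
ft_force: [0.3, -1.0, -0.9]
grip_width: 47.4
finger_force: 30.0
(array([0.038, 0.016, 0.44 ]), array([ 0.   ,  0.   , -0.012])) 17.4
[196. 188.] 33 [array([58.68664474, 41.26388675]), array([42.10204513, 30.59973009])]
[204.24137931 220.10344828] 29 [array([-43.19414307,  36.16449163]), array([-54.49831354,  25.76463402])]
[42.40161688 87.41011367]
```

```bash
python3 -m handwheel '[0.038,0.016,0.1,0,0,-0.012,-1, 0.038,0.016,0.25,0,0,-0.012,-1, 0.038,0.016,0.38,0,0,-0.012,-1, 0.038,0.016,0.44,0,0,-0.012,-1, 0.038,0.016,0.44,0,0,-0.012,-1,0.038,0.016,0.44,0,0,-0.012,-1]'
python3 - <<'E'
from h import *
print(togo(rk(45,93.5,118),YAW),r.state()["clock"])
E
```

```text
clock: 18.05
tcp_pos: [599.9, 270.2, 121.4]
ee_rot: [[-0.238, 0.971, -0.0], [0.971, 0.238, -0.0], [-0.0, -0.0, -1.0]]
ft_force: [-0.1, -0.2, -1.4]
grip_width: 47.7
finger_force: 30.0
(array([ 0.003, -0.   ,  0.023]), array([-0.   ,  0.   , -0.001])) 18.05
```

Lower to contact, release, retreat, and turn to the knob.

```bash
python3 -m handwheel '[0,0,0.015,0,0,0,-1, 0,0,0.023,0,0,0,-1,0,0,0.026,0,0,0,-1,0,0,0.026,0,0,0,-1]'; python3 -m handwheel '[0,0,0,0,0,0,0.4, 0,0,0,0,0,0,0.4,0,0,0,0,0,0,0.4,0,0,0,0,0,0,0.4]'; python3 -m handwheel '[0,0,-0.3,0,0,0,0.4, 0,0,-0.6,0,0,0,0.4, -0.3,-0.2,-0.8,0,0,0,1,-0.6,-0.5,-0.8,0,0,0,1, -0.8,-1,-0.8,0,0,0,1, -0.8,-1,-0.8,0,0,0,1,-0.8,-1,-0.8,0,0,0,1]'
python3 - <<'E'
from h import *
print(togo(rk(-125,-21,200),YAW+np.pi/2),togo(rk(-125,-21,200),YAW-np.pi/2),r.state()["clock"],r.state()["joint_pos"])
E
```

```text
clock: 18.45
tcp_pos: [599.8, 270.7, 118.3]
ee_rot: [[-0.239, 0.971, 0.001], [0.971, 0.239, 0.0], [-0.0, 0.001, -1.0]]
ft_force: [-0.9, -1.7, 6.9]
grip_width: 47.7
finger_force: 30.0
clock: 18.85
tcp_pos: [599.5, 270.7, 117.5]
ee_rot: [[-0.239, 0.971, 0.0], [0.971, 0.239, 0.0], [0.0, 0.0, -1.0]]
ft_force: [0.5, -0.7, 0.4]
grip_width: 63.7
finger_force: 0.0
clock: 19.55
tcp_pos: [478.5, 115.8, 237.0]
ee_rot: [[-0.237, 0.971, -0.002], [0.971, 0.237, -0.001], [-0.0, -0.002, -1.0]]
ft_force: [1.3, 0.8, -0.1]
grip_width: 91.1
finger_force: 0.0
(array([ 0.045, -0.101,  0.247]), array([-0.001,  0.001,  0.998])) (array([ 0.045, -0.101,  0.247]), array([-0.001,  0.001,  0.998])) 19.55 [ 1.90270563e-01  4.51084458e-02  2.14568697e+00 -3.17804882e-04
  9.52890242e-01 -4.88816138e-02]
```

```bash
python3 -m handwheel '[0.045,-0.101,0,0,0,0.998,1, 0.045,-0.101,0,0,0,0.998,1,0.045,-0.101,0,0,0,0.998,1,0.045,-0.101,0,0,0,0.998,1,0.045,-0.101,0,0,0,0.998,1,0.045,-0.101,0,0,0,0.998,1,0.045,-0.101,0,0,0,0.998,1,0.045,-0.101,0,0,0,0.998,1]' >/dev/null;python3 - <<'E'
from h import *
print(togo(rk(-125,-21,185),YAW-np.pi/2),r.state()["clock"])
E
```

```text
(array([-0.035, -0.001,  0.351]), array([ 0.   , -0.   ,  0.232])) 20.35
```

```bash
python3 -m handwheel '[-0.035,0,0.15,0,0,0.232,0.2, -0.035,0,0.35,0,0,0.232,0.2,-0.035,0,0.35,0,0,0.232,0.2,-0.035,0,0.35,0,0,0.232,0.2,-0.035,0,0.35,0,0,0.232,0.2]';python3 - <<'E'
from h import *
print(togo(rk(-125,-21,150),YAW-np.pi/2),r.state()["clock"])
for n in("top","side"):cv2.imwrite(f"pics/{n}7.png",eyes.snapshot(n)[:,:,::-1])
t=cv2.imread("pics/top7.png")[145:270,150:290];s=cv2.imread("pics/side7.png")[160:235,195:305]
o=np.zeros((375,790,3),np.uint8);o[:375,:350]=cv2.resize(t,(350,375),interpolation=2);o[:300,350:790]=cv2.resize(s,(440,300),interpolation=2);cv2.imwrite("pics/c7.png",o)
E
```

```text
clock: 20.85
tcp_pos: [462.4, 118.5, 185.4]
ee_rot: [[0.969, 0.247, 0.001], [0.247, -0.969, 0.0], [0.001, 0.0, -1.0]]
ft_force: [-0.7, 0.2, 0.5]
grip_width: 55.8
finger_force: 0.0
(array([-0.002, -0.002,  0.236]), array([ 0.   , -0.   ,  0.005])) 20.85
```

View pics/c7.png

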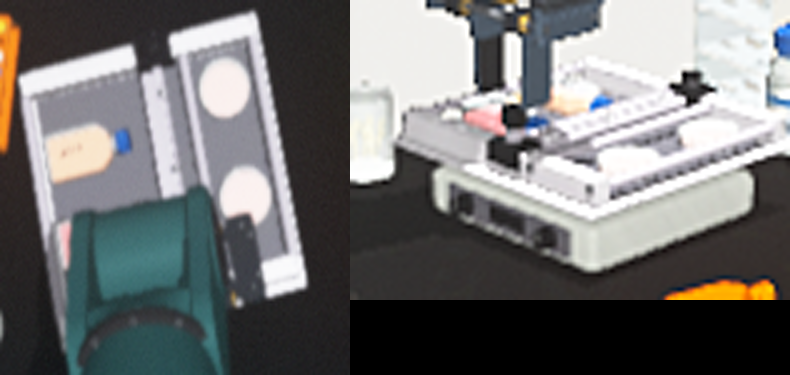

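Both flasks lie flat in the wide bay, and the fingers straddle the knob (crop: knob (513,115), fingers (490,60) and (537,70)). I'll go down and grip it.

```bash
python3 -m handwheel '[0,0,0.1,0,0,0.005,0.2, 0,0,0.21,0,0,0.005,0.2,0,0,0.213,0,0,0.005,0.2,0,0,0.213,0,0,0.005,0.2]'; python3 -m handwheel '[0,0,0,0,0,0,-1, 0,0,0,0,0,0,-1,0,0,0,0,0,0,-1,0,0,0,0,0,0,-1,0,0,0,0,0,0,-1,0,0,0,0,0,0,-1]'
```

```text
clock: 21.35
tcp_pos: [462.0, 118.3, 153.5]
ee_rot: [[0.971, 0.238, 0.0], [0.238, -0.971, -0.0], [0.0, 0.0, -1.0]]
ft_force: [-0.1, 0.7, -0.6]
grip_width: 54.7
finger_force: 0.0
clock: 21.95
tcp_pos: [462.0, 118.3, 153.3]
ee_rot: [[0.971, 0.237, 0.0], [0.237, -0.971, 0.0], [0.0, 0.0, -1.0]]
ft_force: [-0.5, -0.1, 4.0]
grip_width: 23.7
finger_force: 30.0
```

```bash
python3 -m handwheel '[0,0,-0.03,0,0,0,-1, 0,0,-0.06,0,0,0,-1,0,0,-0.08,0,0,0,-1,0,0,-0.08,0,0,0,-1,0,0,-0.08,0,0,0,-1]'
```

```text
clock: 22.45
tcp_pos: [461.8, 118.3, 165.1]
ee_rot: [[0.972, 0.237, 0.0], [0.237, -0.972, 0.0], [0.0, -0.0, -1.0]]
ft_force: [6.0, 0.8, -8.8]
grip_width: 23.8
finger_force: 30.0
```

```bash
python3 -m handwheel '[0,-0.05,0,0,0,0,-1, 0,-0.1,0,0,0,0,-1,0,-0.15,0,0,0,0,-1,0,-0.2,0,0,0,0,-1,0,-0.24,0,0,0,0,-1,0,-0.267,0,0,0,0,-1,0,-0.267,0,0,0,0,-1]'
python3 - <<'E'
from h import *
print(r.state()["tcp_pos"]-np.array([461.8,118.3,0]),rk(-125,19))
E
```

```text
clock: 23.15
tcp_pos: [452.1, 157.5, 164.9]
ee_rot: [[0.971, 0.237, -0.001], [0.237, -0.971, 0.0], [-0.0, -0.0, -1.0]]
ft_force: [2.8, 2.8, -9.9]
grip_width: 23.6
finger_force: 30.0
[ -9.74903106  39.23113886 164.91957821] [452.48604521 157.52498411   0.        ]
```

```bash
python3 -m handwheel '[0,0,0.02,0,0,0,-1, 0,0,0.04,0,0,0,-1,0,0,0.06,0,0,0,-1,0,0,0.082,0,0,0,-1,0,0,0.084,0,0,0,-1,0,0,0.084,0,0,0,-1]'
```

```text
clock: 23.75
tcp_pos: [452.5, 157.2, 153.2]
ee_rot: [[0.972, 0.237, -0.0], [0.237, -0.972, -0.0], [-0.0, 0.0, -1.0]]
ft_force: [-6.8, 0.0, 13.0]
grip_width: 23.9
finger_force: 30.0
```

```bash
python3 -m handwheel '[0,0,-0.002,0,0,0,-1,0,0,-0.002,0,0,0,-1,0,0,-0.002,0,0,0,-1]'
python3 - <<'E'
from h import *
for n in("top","side"):cv2.imwrite(f"pics/{n}8.png",eyes.snapshot(n)[:,:,::-1])
t=cv2.imread("pics/top8.png")[145:270,150:290];s=cv2.imread("pics/side8.png")[165:225,200:300]
o=np.zeros((375,790,3),np.uint8);o[:375,:350]=cv2.resize(t,(350,375),interpolation=2);o[:264,350:790]=cv2.resize(s,(440,264),interpolation=2);cv2.imwrite("pics/c8.png",o)
Rm=np.array([[np.cos(YAW),np.sin(YAW)],[-np.sin(YAW),np.cos(YAW)]])
g=cv2.cvtColor(cv2.imread("pics/top8.png"),cv2.COLOR_BGR2GRAY).astype(np.float32);g0=cv2.cvtColor(cv2.imread("pics/top0.png"),cv2.COLOR_BGR2GRAY).astype(np.float32)
ys=np.arange(-40,70,1.)
for im in(g0,g):
    P=np.array([[proj("top",rk(x,y,106)) for y in ys] for x in(80,90,100)]).astype(np.float32);v=cv2.remap(im,P[...,0],P[...,1],1).mean(0);d=np.diff(cv2.GaussianBlur(v[None],(5,1),0)[0]);print(ys[d.argmin()],d.min(),ys[d.argmax()],d.max())
E
```

```text
clock: 24.05
tcp_pos: [452.4, 157.1, 153.3]
ee_rot: [[0.972, 0.237, -0.0], [0.237, -0.972, -0.0], [-0.0, -0.0, -1.0]]
ft_force: [-3.8, 0.7, 8.8]
grip_width: 23.5
finger_force: 30.0
-1.0 -18.071121 -27.0 11.620514
39.0 -15.324951 13.0 10.986496
```

View pics/c8.png

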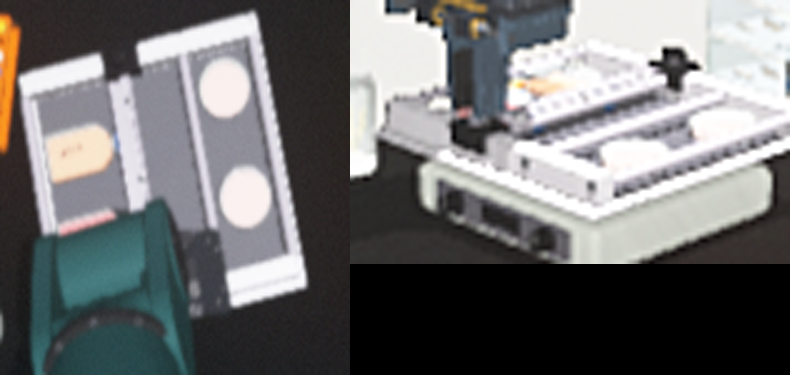

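The rung lip has moved exactly 40 mm, the flasks are closed in and the dishes are in place. The fingers hide the knob, so I'll check that the pin is seated with a small sideways push.

```bash
python3 -m handwheel '[0,-0.008,0,0,0,0,-1,0,-0.016,0,0,0,0,-1,0,-0.016,0,0,0,0,-1]'; python3 -m handwheel '[0,0.016,0,0,0,0,-1,0,0.016,0,0,0,0,-1,0,0.016,0,0,0,0,-1,0,0.016,0,0,0,0,-1]'
```

```text
clock: 24.45
tcp_pos: [452.0, 158.8, 153.3]
ee_rot: [[0.971, 0.238, -0.0], [0.238, -0.971, -0.002], [-0.0, 0.002, -1.0]]
ft_force: [-3.0, -8.9, 9.6]
grip_width: 23.9
finger_force: 30.0
clock: 24.85
tcp_pos: [452.5, 156.9, 153.3]
ee_rot: [[0.971, 0.237, -0.0], [0.237, -0.971, -0.0], [-0.0, 0.0, -1.0]]
ft_force: [-4.4, -2.6, 8.3]
grip_width: 23.6
finger_force: 30.0
```

```bash
python3 -m handwheel '[0,-0.01,0,0,0,0,-1,0,-0.02,0,0,0,0,-1,0,-0.03,0,0,0,0,-1,0,-0.03,0,0,0,0,-1]'; python3 -m handwheel '[0,0.03,0,0,0,0,-1,0,0.03,0,0,0,0,-1,0,0.03,0,0,0,0,-1,0,0.03,0,0,0,0,-1]'
```

```text
clock: 25.25
tcp_pos: [451.8, 159.7, 153.3]
ee_rot: [[0.971, 0.239, 0.0], [0.239, -0.971, -0.004], [-0.0, 0.004, -1.0]]
ft_force: [2.0, -26.4, 10.1]
grip_width: 23.8
finger_force: 30.0
clock: 25.65
tcp_pos: [452.5, 156.8, 153.3]
ee_rot: [[0.971, 0.237, -0.0], [0.237, -0.971, -0.001], [-0.0, 0.001, -1.0]]
ft_force: [-4.0, -3.2, 7.6]
grip_width: 23.7
finger_force: 30.0
```

The sideways force climbs to 26 N and the rung is blocked, so the pin is in the hole. I'll hand in.

```bash
python3 -c "
from station import r
print(r.job_done())"
```

```text
the job is handed in; nothing more can be done
None
```

I handed the job in at about 26 s of the 72 s allowed, with no verdict returned: both flasks lie flat in the wide bay, both dishes stand in the narrow bay, the rung has moved 40 mm, a sideways push (26 N, blocked) and the knob's height show the pin home in the next hole, and the gripper still holds the knob at 30 N.

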